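# Clear the oil-filter shelf tray into the carry tray in order

### The job

The metal shelf tray with the coloured tickets has to come out for cleaning: move its four oil filters into the empty black carry tray, one to a bay, standing in the same left-to-right order as in the shelf tray (left and right as seen from the robot's side of the table), so that each can go back behind its own ticket. Keep the filters upright, set them down without dropping them, and leave them standing flat in their bays.

Things in the scene. Friction and masses are not known exactly. Their poses are not given: they have to be found in the camera images.
- filter_red: red spin-on oil filter, a metal can standing upright: cylinder 56 mm in diameter, 72 mm high, about 0.26 kg. Origin at the centre of its underside, z up; yaw means nothing. Starts in a shelf-tray bay, behind the ticket of its colour. Best gripped from above, fingers in front and behind (closing along the tray's x), pads 40 to 60 mm above its underside, clear of walls and ticket.
- filter_yellow: yellow spin-on oil filter, a metal can standing upright: cylinder 56 mm in diameter, 72 mm high, about 0.26 kg. Origin at the centre of its underside, z up; yaw means nothing. Starts in a shelf-tray bay, behind the ticket of its colour. Best gripped from above, fingers in front and behind (closing along the tray's x), pads 40 to 60 mm above its underside, clear of walls and ticket.
- filter_blue: blue spin-on oil filter, a metal can standing upright: cylinder 56 mm in diameter, 72 mm high, about 0.26 kg. Origin at the centre of its underside, z up; yaw means nothing. Starts in a shelf-tray bay, behind the ticket of its colour. Best gripped from above, fingers in front and behind (closing along the tray's x), pads 40 to 60 mm above its underside, clear of walls and ticket.
- filter_green: green spin-on oil filter, a metal can standing upright: cylinder 56 mm in diameter, 72 mm high, about 0.26 kg. Origin at the centre of its underside, z up; yaw means nothing. Starts in a shelf-tray bay, behind the ticket of its colour. Best gripped from above, fingers in front and behind (closing along the tray's x), pads 40 to 60 mm above its underside, clear of walls and ticket.
- ticket_red: red shelf-edge ticket in a white holder, 60 mm wide, 20 deep, 22 high, fixed at the front (robot's side) of the shelf tray at the middle of one bay; it stays there. Origin at the centre of its underside, axes as the shelf tray's; its bay's middle lies 51 mm along its +x. The tickets' places change from start to start.
- ticket_yellow: yellow shelf-edge ticket in a white holder, 60 mm wide, 20 deep, 22 high, fixed at the front (robot's side) of the shelf tray at the middle of one bay; it stays there. Origin at the centre of its underside, axes as the shelf tray's; its bay's middle lies 51 mm along its +x. The tickets' places change from start to start.
- ticket_blue: blue shelf-edge ticket in a white holder, 60 mm wide, 20 deep, 22 high, fixed at the front (robot's side) of the shelf tray at the middle of one bay; it stays there. Origin at the centre of its underside, axes as the shelf tray's; its bay's middle lies 51 mm along its +x. The tickets' places change from start to start.
- ticket_green: green shelf-edge ticket in a white holder, 60 mm wide, 20 deep, 22 high, fixed at the front (robot's side) of the shelf tray at the middle of one bay; it stays there. Origin at the centre of its underside, axes as the shelf tray's; its bay's middle lies 51 mm along its +x. The tickets' places change from start to start.
- shelf_tray: metal shelf tray, fixed, with the tickets along its front; left or right on the table. 307 mm long (y), 80 wide (x); walls 20 high, 3 thick; floor 4 thick; dividers' tops at 16. Four bays in a row, each 73 (y) by 74 (x) inside, centred at x = 0, y = +114, +38, -38, -114 mm. Origin at the centre of its underside; x points away from the robot's side, y to the robot's left; turned up to 0.35 rad.
- carry_tray: black plastic carry tray, fixed, empty at the start, on the other half of the table. 307 mm long (y), 80 wide (x); walls 20 high, 3 thick; floor 4 thick; dividers' tops at 16. Four bays in a row, each 73 (y) by 74 (x) inside, centred at x = 0, y = +114, +38, -38, -114 mm. Origin at the centre of its underside; x points away from the robot's side, y to the robot's left; turned up to 0.35 rad.

How it is judged:
By the outcome, as a careful person would: the job done as asked, in the order asked, and still so for the second after the job is handed in, with the robot touching nothing.
It also fails if it takes over 106 s, if anything falls off the work surface, if the arm or the gripper's body presses on something with over 40 N, if the wrist force passes 120 N, or if a joint passes its speed limit or range.

### The arm

A 6-joint arm with a two-finger parallel gripper is mounted at the origin on the work surface. World frame = base frame: x ahead of the robot, y to its left, z up, the work surface at z = 0. Lengths are in m, angles in rad, forces in N, time in s.
With the tool pointing down it reaches from about 0.35 to 0.875 m from the base axis. Payload 4.2 kg.
Tool frame: the origin (TCP) lies on the mounting face of the last link; the fingertips stand 173 mm ahead of it and the grasp point (between the pads) lies 155 mm ahead of it; z points along the fingers, y is the direction in which the jaws open and shut (so a half turn about z gives the same grasp; the last joint's range is limited). The gripper opens to 85 mm and grips with 20 to 120 N. Pads are 22 mm wide; open, the fingers measure 114 mm over their backs; the gripper's body (76 mm by 85 mm) begins 54 mm behind the grasp point. The pads swing forward as they close: fully open they stand 13 mm farther back than shut.
Start: joints at [-1.061, 0.385, 0.008, 0, -1.194, -0.259], TCP at [0.155, -0.605, 0.405] pointing down, gripper open.
Joint ranges: [-3.14, 3.14], [-1.21, 2.06], [-1.07, 1.41], [-3.16, 2.05], [-2.99, -0.16], [-3.1, 3.1]. Speed limits (rad/s): [2.79, 2.79, 3.14, 3.14, 3.14, 3.14].

### API

Orientations are given as a unit quaternion [w, x, y, z].
In Python, from cell import * gives the robot as it stands. The module is installed in compiled form; this text tells all that it offers.
- The arm moves only by the tool arm_command, never from a script. Its argument "motion" is a list of rows, each an object with "translation": the shift along the tool's x, y, z in m, a list of three; "roll": the turn about the tool's z in degrees. A call has 1 to 20 rows; each row shifts and turns the commanded pose from where the row before left it, along the tool's axes as they then stand; what a row does not reach is not made up. A row lasts 1/10 s, in which the tool goes at most 50 mm and 8.59 degrees, less where a joint would pass 70% of its speed; a pose out of reach is approached as far as the arm can. A call with a gripper value outside its range is refused whole. "grip" is the finger opening in m, from 0 to 0.0854, set as the call begins (left out, the last holds). The fingers move at their own pace and stop on an object; "force" is the grip in N (left out, the last holds). Time passes only in rows, so rows that do not move let the fingers close. It gives the time, the measured TCP pose, the force and the opening at its end, in the units of the state.
- observe(): the state, without advancing time (a new reading comes with each control period).
- grab_frame(name): name is "side" or "top"; returns (picture, depth): 384x512x3 uint8, blue, green, red; 384x512 float32, m along the optical axis (not along the pixel's ray), 0 where there is no reading.
- camera_info(name): a dict with "camera_matrix" (3x3 intrinsics, pixels), "rvec" (rotation vector, rad) and "tvec" (3), from world to camera coordinates, as OpenCV has them. Camera axes: x right, y down, z forward; pixel columns grow to the right and rows downward; lengths in m; the calibration is good to about 2 mm. A picture is of the moment at which its call begins. camera_info takes no time and is no camera call.
- job_done(): hands the job in, once; it reports no verdict.
The state is a dict: "clock": time; "joint_positions": joint angles; "qvel": joint speeds; "effort": joint torques, N m; "eef_pos": TCP position; "eef_rot": TCP orientation; "ft_force": force on the tool from outside, world axes, zero at the start; "moment": the same for the moment, N m; "gripper_width": finger opening in m.
Only numpy, scipy, OpenCV 4.12 (cv2) and the standard library are available. Lean on these libraries where they do the work, as an engineer would, in place of code of your own. Each camera call takes 0.05 s, during which the arm holds its last target. There are 200 camera calls.

## Working session

There is one attempt and no reset: what is moved stays moved. The work goes in short steps, Python scripts to look and compute and a tool call to move; the robot and the scene stay as the last step left them, time stands still between calls to the robot, and variables do not carry over. Pictures are saved under pics/ and viewed, about 12 in all and at most 16, crops included, and the job is handed in when it is done.

Besides the shell and the picture viewer there is one more tool, called as name(argument=value, ...), one argument or row to a line, values as JSON. arm_command: Moves the arm, as the interface text tells. Its arguments: {"type":"object","properties":{"motion":{"type":"array"},"grip":{"type":"number"},"force":{"type":"number"}},"required":["motion"]}

```bash
mkdir -p pics
python3 - <<'E'
from cell import *
import cv2,numpy as np
for n in("top","side"):
    p,d=grab_frame(n); cv2.imwrite(f"pics/{n}0.png",p); np.save(f"{n}0.npy",d)
    c=camera_info(n); R=cv2.Rodrigues(np.array(c["rvec"],float))[0]
    print(n,np.round(c["camera_matrix"],1).tolist(),np.round(R,3).tolist(),"C",np.round(-R.T@np.array(c["tvec"]).ravel(),3))
s=observe();print({k:np.round(v,3).tolist() for k,v in s.items()})
E
```

```text
top [[442.4, 0.0, 254.2], [0.0, 442.4, 190.0], [0.0, 0.0, 1.0]] [[-0.086, -0.996, 0.0], [-0.97, 0.084, -0.229], [0.228, -0.02, -0.973]] C [0.291 0.002 0.996]
side [[487.8, 0.0, 258.6], [0.0, 487.8, 193.7], [0.0, 0.0, 1.0]] [[-0.952, -0.305, 0.023], [-0.182, 0.506, -0.843], [0.245, -0.807, -0.538]] C [0.261 0.856 0.602]
{'clock': 0.1, 'joint_positions': [-1.061, 0.385, 0.007, -0.0, -1.194, -0.259], 'qvel': [-0.002, -0.003, 0.002, 0.002, -0.001, -0.002], 'effort': [-0.002, -39.332, 18.893, 4.198, -0.003, 0.0], 'eef_pos': [0.155, -0.605, 0.404], 'eef_rot': [-0.0, -0.125, 0.992, 0.001], 'ft_force': [0.833, 0.328, -0.633], 'moment': [-0.048, -0.002, 0.018], 'gripper_width': 0.086}
```

View pics/top0.png

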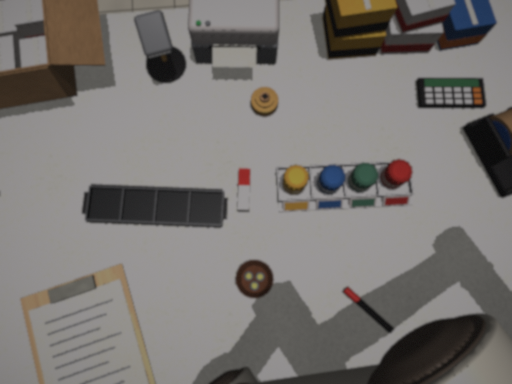

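View pics/side0.png

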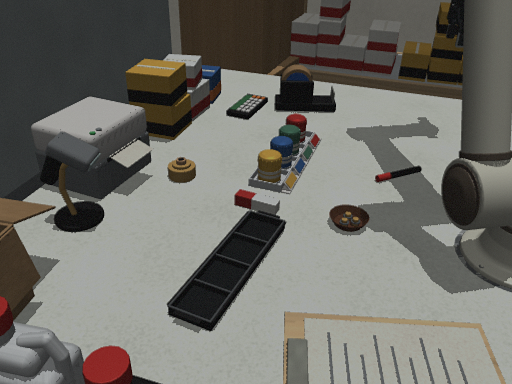

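The top view shows the shelf tray on the right, with yellow, blue, green and red filters left to right at columns 295, 331, 364 and 398, row about 175. Each stands behind a ticket of its own colour. The carry tray is on the left, centred near (155, 206). The side view agrees with this.

```bash
cat > h.py <<'E'
import cv2,numpy as np
from cell import *
def cam(n):
    c=camera_info(n); return np.array(c["camera_matrix"],float),cv2.Rodrigues(np.array(c["rvec"],float))[0],np.array(c["tvec"],float).ravel()
def cloud(n,d):
    K,R,t=cam(n); v,u=np.mgrid[:384,:512]
    P=np.stack([(u-K[0,2])/K[0,0]*d,(v-K[1,2])/K[1,1]*d,d],-1)
    return (P-t)@R
def ray(n,uv,z):
    K,R,t=cam(n); uv=np.atleast_2d(uv).astype(float)
    r=np.c_[(uv-K[:2,2])/K[[0,1],[0,1]],np.ones(len(uv))]@R; C=-R.T@t
    return C+r*((z-C[2])/r[:,2])[:,None]
def hsvmasks(p):
    h=cv2.cvtColor(p,cv2.COLOR_BGR2HSV); H,S,V=cv2.split(h); s=(S>110)&(V>40)
    return dict(red=s&((H<8)|(H>172)),yellow=s&(H>12)&(H<32),blue=s&(H>100)&(H<125),green=s&(H>60)&(H<98))
E
python3 - <<'E'
from h import *
p=cv2.imread("pics/top0.png");d=np.load("top0.npy");X=cloud("top",d)
v,u=np.mgrid[:384,:512]
roi=(u>265)&(u<425)&(v>150)&(v<222); tk=[]
for k,m in hsvmasks(p).items():
    top=(m&roi&(X[...,2]>.062)&(X[...,2]<.085)).astype(np.uint8)
    c=max(cv2.findContours(top,0,2)[0],key=cv2.contourArea); 
    (cc,r)=cv2.minEnclosingCircle(c); q=X[top>0]
    mm=(m&roi&(v>190)); uv=np.c_[u[mm],v[mm]].mean(0); tk.append(ray("top",uv,.015)[0])
    print(k,"circ",np.round(cc,1),round(r,1),"xy",np.round(ray("top",cc,.072)[0],4),"cloud mean",np.round(q.mean(0),4),"ticket",np.round(uv,1),np.round(tk[-1],4))
tk=np.array(tk)
print("shelf yaw",[float(f) for f in np.polyfit(tk[:,1],tk[:,0],1)])
dark=((p.max(2)<75)&(u>75)&(u<235)&(v>175)&(v<235)).astype(np.uint8)
c=max(cv2.findContours(dark,0,2)[0],key=cv2.contourArea)
w=ray("top",c[:,0],.02)[:,:2].astype(np.float32)
print("carry",cv2.minAreaRect(w))
b=X[(u>75)&(u<235)&(v>175)&(v<235)];print("z pct",np.round(np.percentile(b[:,2],[5,25,50,75,95,99]),3))
# side view
s=cv2.imread("pics/side0.png");dk=(s.max(2)<75).astype(np.uint8);dk[:205]=0;dk[325:]=0;dk[:,:165]=0;dk[:,295:]=0
c=max(cv2.findContours(dk,0,2)[0],key=cv2.contourArea)
print("carry side",cv2.minAreaRect(ray("side",c[:,0],.02)[:,:2].astype(np.float32)))
cv2.imwrite("pics/c.png",cv2.resize(np.vstack([p[165:240,75:235],cv2.cvtColor(dark*255,8)[165:240,75:235]]),None,fx=4,fy=4))
E
```

```text
red circ [398.6 171.8] 12.4 xy [ 0.521  -0.3325  0.072 ] cloud mean [ 0.5216 -0.3325  0.0737] ticket [395.9 200.6] [ 0.4688 -0.336   0.015 ]
yellow circ [296.  177.6] 12.5 xy [ 0.5273 -0.1094  0.072 ] cloud mean [ 0.5276 -0.1085  0.074 ] ticket [295.8 205.7] [ 0.4768 -0.1088  0.015 ]
blue circ [332. 177.] 12.2 xy [ 0.522  -0.1872  0.072 ] cloud mean [ 0.5214 -0.1864  0.0741] ticket [329.3 203.9] [ 0.4742 -0.1847  0.015 ]Traceback (most recent call last):
  File "<stdin>", line 7, in <module>
ValueError: max() iterable argument is empty
```

```bash
sed -i 's/green=s&(H>60)&(H<98)/green=(S>70)\&(V>25)\&(H>55)\&(H<99)/' h.py
python3 - <<'E'
from h import *
p=cv2.imread("pics/top0.png");d=np.load("top0.npy");X=cloud("top",d)
v,u=np.mgrid[:384,:512]
roi=(u>265)&(u<425)&(v>150)&(v<222); tk=[]
print(cv2.cvtColor(p,cv2.COLOR_BGR2HSV)[176,364])
for k,m in hsvmasks(p).items():
    top=(m&roi&(X[...,2]>.062)&(X[...,2]<.085)).astype(np.uint8)
    mm=(m&roi&(v>190)); uv=np.c_[u[mm],v[mm]].mean(0); tk.append(ray("top",uv,.015)[0])
    print(k,top.sum(),np.round(tk[-1],4))
    if top.sum()<50: continue
    c=max(cv2.findContours(top,0,2)[0],key=cv2.contourArea); cc,r=cv2.minEnclosingCircle(c)
    print(" ",np.round(cc,1),round(r,1),np.round(ray("top",cc,.072)[0],4),np.round(X[top>0].mean(0),4))
tk=np.array(tk)
print("shelf x=f(y)",np.polyfit(tk[:,1],tk[:,0],1),tk.mean(0))
dark=((p.max(2)<75)&(u>75)&(u<235)&(v>175)&(v<235)).astype(np.uint8)
c=max(cv2.findContours(dark,0,2)[0],key=cv2.contourArea)
print("carry",cv2.minAreaRect(ray("top",c[:,0],.02)[:,:2].astype(np.float32)))
s=cv2.imread("pics/side0.png");dk=(s.max(2)<75).astype(np.uint8);dk[:205]=0;dk[325:]=0;dk[:,:165]=0;dk[:,295:]=0
c=max(cv2.findContours(dk,0,2)[0],key=cv2.contourArea)
print("carry side",cv2.minAreaRect(ray("side",c[:,0],.02)[:,:2].astype(np.float32)))
cv2.imwrite("pics/c.png",cv2.resize(np.vstack([p[165:240,75:235],cv2.cvtColor(dark*255,8)[165:240,75:235]]),None,fx=4,fy=4,interpolation=0))
E
```

```text
[75 89 86]
red 456 [ 0.4688 -0.336   0.015 ]
  [398.6 171.8] 12.4 [ 0.521  -0.3325  0.072 ] [ 0.5216 -0.3325  0.0737]
yellow 460 [ 0.4768 -0.1088  0.015 ]
  [296.  177.6] 12.5 [ 0.5273 -0.1094  0.072 ] [ 0.5276 -0.1085  0.074 ]
blue 435 [ 0.4742 -0.1847  0.015 ]
  [332. 177.] 12.2 [ 0.522  -0.1872  0.072 ] [ 0.5214 -0.1864  0.0741]
green 420 [ 0.4715 -0.2605  0.015 ]
  [364.5 175. ] 11.9 [ 0.5204 -0.2578  0.072 ] [ 0.5199 -0.2573  0.074 ]
shelf x=f(y) [0.0351279  0.48062915] [ 0.47281295 -0.22250688  0.015     ]
carry ((0.5038774609565735, 0.20838677883148193), (0.3214816451072693, 0.08455799520015717), 82.67829895019531)
carry side ((0.4994119703769684, 0.19272860884666443), (0.36728620529174805, 0.09328851103782654), 82.73505401611328)
```

View pics/c.png

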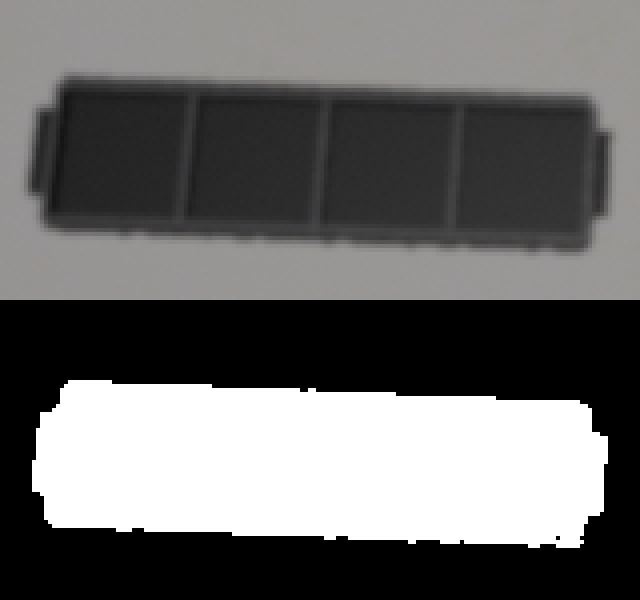

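The mask covers the carry tray and its end lugs. Its dividers are at crop columns 187, 320 and 455. I'll use those to fix the tray centre independently.

Run:
```python
from h import *
ends=np.array([[[193,95],[183,218]],[[326,100],[316,228]],[[461,105],[451,232]]])/4+[74.5,164.5]
for e in ends: print("divider mid",np.round(ray("top",e.mean(0),.016),4))
# rim outer corners from the crop
co=np.array([[62,76],[593,98]])/4+[74.5,164.5]
w=ray("top",co,.02);print("rear edge",np.round(w,4))
t=-.128;R=np.array([[np.cos(t),-np.sin(t)],[np.sin(t),np.cos(t)]])
print("bays",np.round([[.5055,.208]+R@[0,y] for y in(.114,.038,-.038,-.114)],4))
```

```text
divider mid [[0.5152 0.2832 0.016 ]]
divider mid [[0.5044 0.2085 0.016 ]]
divider mid [[0.4953 0.1328 0.016 ]]
rear edge [[0.5673 0.3527 0.02  ]
 [0.5284 0.0527 0.02  ]]
bays [[0.5201 0.3211]
 [0.5104 0.2457]
 [0.5006 0.1703]
 [0.4909 0.0949]]
```

arm_command(
  motion=[
    {"translation": [0, 0, 0], "roll": -8.4},
    {"translation": [0, 0, 0], "roll": -8.4},
    {"translation": [0, 0, 0], "roll": -8.4},
    {"translation": [0, 0, 0], "roll": -8.4},
    {"translation": [0, 0, 0], "roll": -8.4},
    {"translation": [0, 0, 0], "roll": -8.4},
    {"translation": [0, 0, 0], "roll": -8.4},
    {"translation": [0, 0, 0], "roll": -8.4},
    {"translation": [0, 0, 0], "roll": -8.4},
    {"translation": [-0.025, -0.033, 0], "roll": 0},
    {"translation": [-0.025, -0.033, 0], "roll": 0},
    {"translation": [-0.025, -0.033, 0], "roll": 0},
    {"translation": [-0.025, -0.033, 0], "roll": 0},
    {"translation": [-0.025, -0.033, 0], "roll": 0},
    {"translation": [-0.025, -0.033, 0], "roll": 0},
    {"translation": [-0.025, -0.033, 0], "roll": 0},
    {"translation": [-0.025, -0.033, 0], "roll": 0},
    {"translation": [-0.025, -0.033, 0], "roll": 0},
    {"translation": [-0.025, -0.033, 0], "roll": 0},
  ],
  grip=0.085,
)

```text
clock: 2.0
eef_pos: [0.4864, -0.3542, 0.4043]
eef_rot: [-0.0, -0.707, 0.707, 0.0]
ft_force: [0.7, -0.2, 0.1]
gripper_width: 0.0851
```

arm_command(
  motion=[
    {"translation": [-0.011, -0.018, 0.02], "roll": 0},
    {"translation": [-0.011, -0.018, 0.028], "roll": 0},
    {"translation": [0, 0, 0.03], "roll": 0},
    {"translation": [0, 0, 0.03], "roll": 0},
    {"translation": [0, 0, 0.03], "roll": 0},
    {"translation": [0, 0, 0.02], "roll": 0},
    {"translation": [0, 0, 0.02], "roll": 0},
    {"translation": [0, 0, 0.01], "roll": 0},
    {"translation": [0, 0, 0.009], "roll": 0},
    {"translation": [0, 0, 0], "roll": 0},
    {"translation": [0, 0, 0], "roll": 0},
  ],
)

```text
clock: 3.1
eef_pos: [0.5216, -0.3337, 0.2083]
eef_rot: [0.0, -0.707, 0.707, -0.001]
ft_force: [0.0, -0.3, 0.6]
gripper_width: 0.085
```

arm_command(
  motion=[
    {"translation": [0, 0, 0], "roll": 0},
    {"translation": [0, 0, 0], "roll": 0},
    {"translation": [0, 0, 0], "roll": 0},
    {"translation": [0, 0, 0], "roll": 0},
    {"translation": [0, 0, 0], "roll": 0},
    {"translation": [0, 0, 0], "roll": 0},
    {"translation": [0, 0, 0], "roll": 0},
    {"translation": [0, 0, 0], "roll": 0},
  ],
  grip=0.045,
  force=40,
)

```text
clock: 3.9
eef_pos: [0.522, -0.3338, 0.2091]
eef_rot: [-0.0, 0.707, -0.707, 0.001]
ft_force: [1.1, 0.6, 5.8]
gripper_width: 0.0554
```

arm_command(
  motion=[
    {"translation": [0, 0, -0.01], "roll": 0},
    {"translation": [0, 0, -0.025], "roll": 0},
    {"translation": [0, 0, -0.03], "roll": 0},
    {"translation": [0, 0, -0.03], "roll": 0},
    {"translation": [0, 0, -0.02], "roll": 0},
    {"translation": [-0.015, 0.001, 0], "roll": 0},
    {"translation": [-0.03, 0.002, 0], "roll": 0},
    {"translation": [-0.039, 0.003, 0], "roll": 0},
    {"translation": [-0.04, 0.003, 0], "roll": 0},
    {"translation": [-0.04, 0.003, 0], "roll": 0},
    {"translation": [-0.04, 0.003, 0], "roll": 0},
    {"translation": [-0.04, 0.003, 0], "roll": 0},
    {"translation": [-0.04, 0.003, 0], "roll": 0},
    {"translation": [-0.04, 0.003, 0], "roll": 0},
    {"translation": [-0.04, 0.003, 0], "roll": 0},
    {"translation": [-0.035, 0.003, 0], "roll": 0},
    {"translation": [-0.02, 0.001, 0], "roll": 0},
    {"translation": [-0.01, 0, 0], "roll": 0},
    {"translation": [0, 0, 0], "roll": 0},
  ],
)

```text
clock: 5.8
eef_pos: [0.4898, 0.0962, 0.3218]
eef_rot: [0.001, 0.708, -0.707, -0.001]
ft_force: [-0.3, -0.5, -1.7]
gripper_width: 0.0555
```

Run:
```python
from h import *
for n in("side",):
    p,d=grab_frame(n); cv2.imwrite("pics/s1.png",p)
s=observe();print(np.round(s["eef_pos"],4),s["ft_force"],s["gripper_width"],np.round(s["joint_positions"],2))
```

```text
[0.4899 0.0954 0.3219] [ 0.31284472 -0.41715659 -2.36651607] 0.055172120490259886 [ 0.52  0.25 -0.41 -0.   -0.91 -0.52]
```

View pics/s1.png

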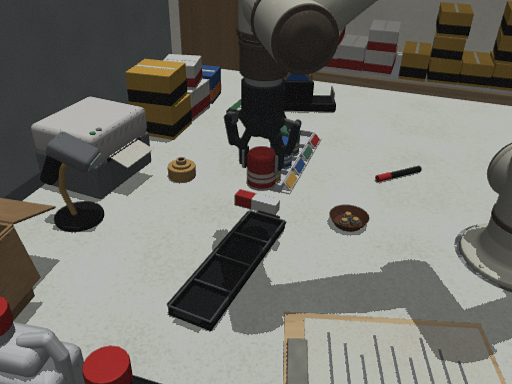

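The red can hangs upright in the gripper at about (262, 167), over the near-right end of the carry tray. I'll lower it next.

arm_command(
  motion=[
    {"translation": [0, 0, 0.02], "roll": 0},
    {"translation": [0, 0, 0.03], "roll": 0},
    {"translation": [0, 0, 0.025], "roll": 0},
    {"translation": [0, 0, 0.015], "roll": 0},
    {"translation": [0, 0, 0.01], "roll": 0},
    {"translation": [0, 0, 0.005], "roll": 0},
    {"translation": [0, 0, 0.003], "roll": 0},
    {"translation": [0, 0, 0.002], "roll": 0},
    {"translation": [0, 0, 0], "roll": 0},
    {"translation": [0, 0, 0], "roll": 0},
    {"translation": [0, 0, 0], "roll": 0},
  ],
)

```text
clock: 6.95
eef_pos: [0.4906, 0.0955, 0.2132]
eef_rot: [0.001, -0.707, 0.707, -0.0]
ft_force: [0.8, 0.5, -2.1]
gripper_width: 0.0553
```

arm_command(
  motion=[
    {"translation": [0, 0, 0.001], "roll": 0},
    {"translation": [0, 0, 0.001], "roll": 0},
    {"translation": [0, 0, 0.001], "roll": 0},
    {"translation": [0, 0, 0], "roll": 0},
    {"translation": [0, 0, 0], "roll": 0},
  ],
)

```text
clock: 7.45
eef_pos: [0.4905, 0.0954, 0.2096]
eef_rot: [-0.0, -0.707, 0.707, 0.0]
ft_force: [0.4, -0.4, -2.3]
gripper_width: 0.0551
```

arm_command(
  motion=[
    {"translation": [0, 0, 0.001], "roll": 0},
    {"translation": [0, 0, 0], "roll": 0},
    {"translation": [0, 0, 0], "roll": 0},
  ],
)

```text
clock: 7.75
eef_pos: [0.4906, 0.0955, 0.2091]
eef_rot: [0.0, -0.707, 0.707, -0.0]
ft_force: [-1.7, -0.4, 2.8]
gripper_width: 0.0551
```

arm_command(
  motion=[
    {"translation": [0, 0, 0], "roll": 0},
    {"translation": [0, 0, 0], "roll": 0},
    {"translation": [0, 0, 0], "roll": 0},
    {"translation": [0, 0, 0], "roll": 0},
    {"translation": [0, 0, 0], "roll": 0},
    {"translation": [0, 0, -0.01], "roll": 0},
    {"translation": [0, 0, -0.03], "roll": 0},
    {"translation": [0, 0, -0.04], "roll": 0},
    {"translation": [0, 0, -0.03], "roll": 0},
    {"translation": [0.023, -0.0025, 0], "roll": 0},
    {"translation": [0.035, -0.003, 0], "roll": 0},
    {"translation": [0.04, -0.003, 0], "roll": 0},
    {"translation": [0.04, -0.003, 0], "roll": 0},
    {"translation": [0.04, -0.003, 0], "roll": 0},
    {"translation": [0.04, -0.003, 0], "roll": 0},
    {"translation": [0.04, -0.003, 0], "roll": 0},
    {"translation": [0.04, -0.003, 0], "roll": 0},
    {"translation": [0.035, -0.003, 0], "roll": 0},
    {"translation": [0.02, -0.003, 0], "roll": 0},
  ],
  grip=0.085,
)

```text
clock: 9.65
eef_pos: [0.5195, -0.2601, 0.3194]
eef_rot: [0.0, -0.706, 0.708, -0.0]
ft_force: [0.1, -0.0, 0.2]
gripper_width: 0.0847
```

Run:
```python
from h import *
p,d=grab_frame("top"); cv2.imwrite("pics/t1.png",p[130:250])
X=cloud("top",d);v,u=np.mgrid[:384,:512]
m=hsvmasks(p)["red"]&(u>75)&(u<240)&(v>150)&(v<240)&(X[...,2]>.062)&(X[...,2]<.085)
c=max(cv2.findContours(m.astype(np.uint8),0,2)[0],key=cv2.contourArea);cc,r=cv2.minEnclosingCircle(c)
print(cc,r,ray("top",cc,.076))
```

```text
(204.0, 203.3333282470703) 13.017179489135742 [[0.48701607 0.09160534 0.076     ]]
```

View pics/t1.png

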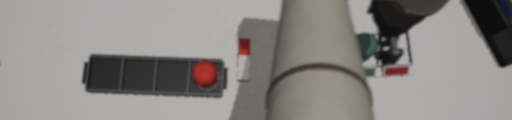

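Red now stands in the rightmost bay, with the top of the can at about (204, 203). Green is next.

arm_command(
  motion=[
    {"translation": [-0.002, 0, 0], "roll": 0},
    {"translation": [0, 0, 0.02], "roll": 0},
    {"translation": [0, 0, 0.03], "roll": 0},
    {"translation": [0, 0, 0.03], "roll": 0},
    {"translation": [0, 0, 0.02], "roll": 0},
    {"translation": [0, 0, 0.01], "roll": 0},
    {"translation": [0, 0, 0], "roll": 0},
    {"translation": [0, 0, 0], "roll": 0},
  ],
)

```text
clock: 10.5
eef_pos: [0.5204, -0.2552, 0.2098]
eef_rot: [-0.0, 0.707, -0.707, 0.001]
ft_force: [-0.0, -0.0, 0.1]
gripper_width: 0.0851
```

arm_command(
  motion=[
    {"translation": [0, 0, 0], "roll": 0},
    {"translation": [0, 0, 0], "roll": 0},
    {"translation": [0, 0, 0], "roll": 0},
    {"translation": [0, 0, 0], "roll": 0},
    {"translation": [0, 0, 0], "roll": 0},
    {"translation": [0, 0, 0], "roll": 0},
    {"translation": [0, 0, 0], "roll": 0},
    {"translation": [0, 0, 0], "roll": 0},
  ],
  grip=0.045,
)

```text
clock: 11.3
eef_pos: [0.5209, -0.2558, 0.2104]
eef_rot: [-0.001, 0.707, -0.707, 0.002]
ft_force: [1.4, 0.8, 7.3]
gripper_width: 0.0552
```

arm_command(
  motion=[
    {"translation": [0, 0, -0.01], "roll": 0},
    {"translation": [0, 0, -0.025], "roll": 0},
    {"translation": [0, 0, -0.03], "roll": 0},
    {"translation": [0, 0, -0.03], "roll": 0},
    {"translation": [0, 0, -0.015], "roll": 0},
    {"translation": [-0.015, 0.001, 0], "roll": 0},
    {"translation": [-0.03, 0.002, 0], "roll": 0},
    {"translation": [-0.039, 0.002, 0], "roll": 0},
    {"translation": [-0.04, 0.002, 0], "roll": 0},
    {"translation": [-0.04, 0.002, 0], "roll": 0},
    {"translation": [-0.04, 0.002, 0], "roll": 0},
    {"translation": [-0.04, 0.002, 0], "roll": 0},
    {"translation": [-0.04, 0.002, 0], "roll": 0},
    {"translation": [-0.04, 0.002, 0], "roll": 0},
    {"translation": [-0.04, 0.002, 0], "roll": 0},
    {"translation": [-0.035, 0, 0], "roll": 0},
    {"translation": [-0.02, 0, 0], "roll": 0},
    {"translation": [-0.01, 0, 0], "roll": 0},
    {"translation": [0, 0, 0], "roll": 0},
  ],
)

```text
clock: 13.2
eef_pos: [0.5003, 0.1742, 0.3176]
eef_rot: [0.001, 0.707, -0.707, -0.0]
ft_force: [-0.3, -0.2, -3.7]
gripper_width: 0.0556
```

arm_command(
  motion=[
    {"translation": [0, 0, 0.02], "roll": 0},
    {"translation": [0, 0, 0.03], "roll": 0},
    {"translation": [0, 0, 0.025], "roll": 0},
    {"translation": [0, 0, 0.015], "roll": 0},
    {"translation": [0, 0, 0.008], "roll": 0},
    {"translation": [0, 0, 0.004], "roll": 0},
    {"translation": [0, 0, 0.002], "roll": 0},
    {"translation": [0, 0, 0], "roll": 0},
    {"translation": [0, 0, 0], "roll": 0},
    {"translation": [0, 0, 0], "roll": 0},
  ],
)

```text
clock: 14.2
eef_pos: [0.5012, 0.1735, 0.2154]
eef_rot: [0.001, -0.707, 0.707, -0.0]
ft_force: [-0.5, 0.9, -3.8]
gripper_width: 0.0551
```

arm_command(
  motion=[
    {"translation": [0, 0, 0.001], "roll": 0},
    {"translation": [0, 0, 0.001], "roll": 0},
    {"translation": [0, 0, 0.001], "roll": 0},
    {"translation": [0, 0, 0.001], "roll": 0},
    {"translation": [0, 0, 0], "roll": 0},
    {"translation": [0, 0, 0], "roll": 0},
  ],
)

```text
clock: 14.8
eef_pos: [0.5011, 0.1734, 0.2106]
eef_rot: [-0.0, -0.707, 0.707, -0.0]
ft_force: [-0.2, -0.9, -3.3]
gripper_width: 0.0549
```

arm_command(
  motion=[
    {"translation": [0, 0, 0.001], "roll": 0},
    {"translation": [0, 0, 0], "roll": 0},
    {"translation": [0, 0, 0], "roll": 0},
  ],
)

```text
clock: 15.1
eef_pos: [0.501, 0.1735, 0.2104]
eef_rot: [0.0, -0.707, 0.707, -0.0]
ft_force: [-3.9, 0.4, 5.6]
gripper_width: 0.0553
```

Green has touched the tray floor. I'll release it and go to blue.

arm_command(
  motion=[
    {"translation": [0, 0, 0], "roll": 0},
    {"translation": [0, 0, 0], "roll": 0},
    {"translation": [0, 0, 0], "roll": 0},
    {"translation": [0, 0, 0], "roll": 0},
    {"translation": [0, 0, 0], "roll": 0},
    {"translation": [0, 0, -0.01], "roll": 0},
    {"translation": [0, 0, -0.03], "roll": 0},
    {"translation": [0, 0, -0.04], "roll": 0},
    {"translation": [0, 0, -0.03], "roll": 0},
    {"translation": [0.025, -0.002, 0], "roll": 0},
    {"translation": [0.035, -0.002, 0], "roll": 0},
    {"translation": [0.04, -0.002, 0], "roll": 0},
    {"translation": [0.04, -0.002, 0], "roll": 0},
    {"translation": [0.04, -0.002, 0], "roll": 0},
    {"translation": [0.04, -0.002, 0], "roll": 0},
    {"translation": [0.04, -0.002, 0], "roll": 0},
    {"translation": [0.04, -0.002, 0], "roll": 0},
    {"translation": [0.04, -0.002, 0], "roll": 0},
    {"translation": [0.02, -0.003, 0], "roll": 0},
  ],
  grip=0.085,
)

```text
clock: 17.0
eef_pos: [0.5214, -0.1893, 0.3205]
eef_rot: [0.0, -0.706, 0.708, -0.0]
ft_force: [-0.4, 0.4, -0.2]
gripper_width: 0.0847
```

arm_command(
  motion=[
    {"translation": [0, 0, 0], "roll": 0},
    {"translation": [0, 0, 0.02], "roll": 0},
    {"translation": [0, 0, 0.03], "roll": 0},
    {"translation": [0, 0, 0.03], "roll": 0},
    {"translation": [0, 0, 0.02], "roll": 0},
    {"translation": [0, 0, 0.01], "roll": 0},
    {"translation": [0, 0, 0], "roll": 0},
    {"translation": [0, 0, 0], "roll": 0},
  ],
)

```text
clock: 17.8
eef_pos: [0.5224, -0.1863, 0.2107]
eef_rot: [-0.0, 0.707, -0.707, 0.001]
ft_force: [1.3, 0.3, 0.9]
gripper_width: 0.085
```

arm_command(
  motion=[
    {"translation": [0, 0, 0], "roll": 0},
    {"translation": [0, 0, 0], "roll": 0},
    {"translation": [0, 0, 0], "roll": 0},
    {"translation": [0, 0, 0], "roll": 0},
    {"translation": [0, 0, 0], "roll": 0},
    {"translation": [0, 0, 0], "roll": 0},
    {"translation": [0, 0, 0], "roll": 0},
    {"translation": [0, 0, 0], "roll": 0},
  ],
  grip=0.045,
)

```text
clock: 18.6
eef_pos: [0.5228, -0.1866, 0.2113]
eef_rot: [-0.001, 0.707, -0.707, 0.002]
ft_force: [1.1, 1.3, 6.5]
gripper_width: 0.0552
```

arm_command(
  motion=[
    {"translation": [0, 0, -0.01], "roll": 0},
    {"translation": [0, 0, -0.025], "roll": 0},
    {"translation": [0, 0, -0.03], "roll": 0},
    {"translation": [0, 0, -0.03], "roll": 0},
    {"translation": [0, 0, -0.015], "roll": 0},
    {"translation": [-0.015, 0, 0], "roll": 0},
    {"translation": [-0.03, 0.001, 0], "roll": 0},
    {"translation": [-0.04, 0.001, 0], "roll": 0},
    {"translation": [-0.04, 0.001, 0], "roll": 0},
    {"translation": [-0.04, 0.001, 0], "roll": 0},
    {"translation": [-0.04, 0.001, 0], "roll": 0},
    {"translation": [-0.04, 0.001, 0], "roll": 0},
    {"translation": [-0.04, 0.001, 0], "roll": 0},
    {"translation": [-0.04, 0.001, 0], "roll": 0},
    {"translation": [-0.04, 0.001, 0], "roll": 0},
    {"translation": [-0.04, 0.001, 0], "roll": 0},
    {"translation": [-0.02, 0.001, 0], "roll": 0},
    {"translation": [-0.008, 0, 0], "roll": 0},
    {"translation": [0, 0, 0], "roll": 0},
  ],
)

```text
clock: 20.5
eef_pos: [0.5104, 0.2468, 0.3186]
eef_rot: [0.001, 0.707, -0.707, -0.0]
ft_force: [-0.4, -0.1, -2.8]
gripper_width: 0.0551
```

arm_command(
  motion=[
    {"translation": [0, 0, 0.02], "roll": 0},
    {"translation": [0, 0, 0.03], "roll": 0},
    {"translation": [0, 0, 0.025], "roll": 0},
    {"translation": [0, 0, 0.015], "roll": 0},
    {"translation": [0, 0, 0.008], "roll": 0},
    {"translation": [0, 0, 0.004], "roll": 0},
    {"translation": [0, 0, 0.002], "roll": 0},
    {"translation": [0, 0, 0], "roll": 0},
    {"translation": [0, 0, 0], "roll": 0},
    {"translation": [0, 0, 0], "roll": 0},
  ],
)

```text
clock: 21.5
eef_pos: [0.5112, 0.2465, 0.2164]
eef_rot: [0.001, -0.707, 0.707, -0.0]
ft_force: [0.0, -0.6, -3.8]
gripper_width: 0.0548
```

arm_command(
  motion=[
    {"translation": [0, 0, 0.001], "roll": 0},
    {"translation": [0, 0, 0.001], "roll": 0},
    {"translation": [0, 0, 0.001], "roll": 0},
    {"translation": [0, 0, 0.001], "roll": 0},
    {"translation": [0, 0, 0], "roll": 0},
    {"translation": [0, 0, 0], "roll": 0},
  ],
)

```text
clock: 22.1
eef_pos: [0.5111, 0.2464, 0.2116]
eef_rot: [-0.0, -0.707, 0.707, 0.0]
ft_force: [0.3, 0.4, -3.3]
gripper_width: 0.0551
```

arm_command(
  motion=[
    {"translation": [0, 0, 0.001], "roll": 0},
    {"translation": [0, 0, 0], "roll": 0},
    {"translation": [0, 0, 0], "roll": 0},
  ],
)

```text
clock: 22.4
eef_pos: [0.5112, 0.2465, 0.2113]
eef_rot: [0.0, -0.707, 0.707, -0.0]
ft_force: [-2.0, 0.0, 2.4]
gripper_width: 0.0549
```

Blue is on the tray floor. I'll release it and go to yellow.

arm_command(
  motion=[
    {"translation": [0, 0, 0], "roll": 0},
    {"translation": [0, 0, 0], "roll": 0},
    {"translation": [0, 0, 0], "roll": 0},
    {"translation": [0, 0, 0], "roll": 0},
    {"translation": [0, 0, 0], "roll": 0},
    {"translation": [0, 0, -0.01], "roll": 0},
    {"translation": [0, 0, -0.03], "roll": 0},
    {"translation": [0, 0, -0.04], "roll": 0},
    {"translation": [0, 0, -0.03], "roll": 0},
    {"translation": [0.025, -0.001, 0], "roll": 0},
    {"translation": [0.035, -0.001, 0], "roll": 0},
    {"translation": [0.04, -0.002, 0], "roll": 0},
    {"translation": [0.04, -0.002, 0], "roll": 0},
    {"translation": [0.04, -0.002, 0], "roll": 0},
    {"translation": [0.04, -0.002, 0], "roll": 0},
    {"translation": [0.04, -0.002, 0], "roll": 0},
    {"translation": [0.04, -0.002, 0], "roll": 0},
    {"translation": [0.04, -0.002, 0], "roll": 0},
    {"translation": [0.015, 0, 0], "roll": 0},
  ],
  grip=0.085,
)

```text
clock: 24.3
eef_pos: [0.5267, -0.1113, 0.3214]
eef_rot: [0.0, -0.706, 0.708, -0.0]
ft_force: [0.2, 0.3, 0.4]
gripper_width: 0.0851
```

arm_command(
  motion=[
    {"translation": [0, 0, 0], "roll": 0},
    {"translation": [0, 0, 0.02], "roll": 0},
    {"translation": [0, 0, 0.03], "roll": 0},
    {"translation": [0, 0, 0.03], "roll": 0},
    {"translation": [0, 0, 0.02], "roll": 0},
    {"translation": [0, 0, 0.012], "roll": 0},
    {"translation": [0, 0, 0], "roll": 0},
    {"translation": [0, 0, 0], "roll": 0},
  ],
)

```text
clock: 25.1
eef_pos: [0.5275, -0.108, 0.2095]
eef_rot: [-0.0, 0.707, -0.707, 0.001]
ft_force: [0.1, 0.2, 0.6]
gripper_width: 0.085
```

arm_command(
  motion=[
    {"translation": [0, 0, 0], "roll": 0},
    {"translation": [0, 0, 0], "roll": 0},
    {"translation": [0, 0, 0], "roll": 0},
    {"translation": [0, 0, 0], "roll": 0},
    {"translation": [0, 0, 0], "roll": 0},
    {"translation": [0, 0, 0], "roll": 0},
    {"translation": [0, 0, 0], "roll": 0},
    {"translation": [0, 0, 0], "roll": 0},
  ],
  grip=0.045,
)

```text
clock: 25.9
eef_pos: [0.528, -0.1085, 0.2104]
eef_rot: [-0.002, 0.707, -0.707, 0.002]
ft_force: [1.1, 1.4, 6.7]
gripper_width: 0.0556
```

arm_command(
  motion=[
    {"translation": [0, 0, -0.01], "roll": 0},
    {"translation": [0, 0, -0.025], "roll": 0},
    {"translation": [0, 0, -0.03], "roll": 0},
    {"translation": [0, 0, -0.03], "roll": 0},
    {"translation": [0, 0, -0.015], "roll": 0},
    {"translation": [-0.015, 0, 0], "roll": 0},
    {"translation": [-0.03, 0, 0], "roll": 0},
    {"translation": [-0.04, 0.001, 0], "roll": 0},
    {"translation": [-0.04, 0.001, 0], "roll": 0},
    {"translation": [-0.04, 0.001, 0], "roll": 0},
    {"translation": [-0.04, 0.001, 0], "roll": 0},
    {"translation": [-0.04, 0.001, 0], "roll": 0},
    {"translation": [-0.04, 0.001, 0], "roll": 0},
    {"translation": [-0.04, 0.001, 0], "roll": 0},
    {"translation": [-0.04, 0, 0], "roll": 0},
    {"translation": [-0.04, 0, 0], "roll": 0},
    {"translation": [-0.02, 0, 0], "roll": 0},
    {"translation": [-0.006, 0, 0], "roll": 0},
    {"translation": [0, 0, 0], "roll": 0},
  ],
)

```text
clock: 27.8
eef_pos: [0.5194, 0.3227, 0.3174]
eef_rot: [0.002, 0.707, -0.707, -0.0]
ft_force: [0.3, -0.2, -3.2]
gripper_width: 0.0549
```

arm_command(
  motion=[
    {"translation": [0, 0, 0.02], "roll": 0},
    {"translation": [0, 0, 0.03], "roll": 0},
    {"translation": [0, 0, 0.025], "roll": 0},
    {"translation": [0, 0, 0.015], "roll": 0},
    {"translation": [0, 0, 0.008], "roll": 0},
    {"translation": [0, 0, 0.004], "roll": 0},
    {"translation": [0, 0, 0.002], "roll": 0},
    {"translation": [0, 0, 0], "roll": 0},
    {"translation": [0, 0, 0], "roll": 0},
    {"translation": [0, 0, 0], "roll": 0},
  ],
)

```text
clock: 28.8
eef_pos: [0.5202, 0.3226, 0.2155]
eef_rot: [0.001, -0.707, 0.707, -0.0]
ft_force: [-0.2, 0.4, -2.6]
gripper_width: 0.0548
```

arm_command(
  motion=[
    {"translation": [0, 0, 0.001], "roll": 0},
    {"translation": [0, 0, 0.001], "roll": 0},
    {"translation": [0, 0, 0.001], "roll": 0},
    {"translation": [0, 0, 0.001], "roll": 0},
    {"translation": [0, 0, 0], "roll": 0},
    {"translation": [0, 0, 0], "roll": 0},
  ],
)

```text
clock: 29.4
eef_pos: [0.5201, 0.3224, 0.2106]
eef_rot: [-0.0, -0.707, 0.707, 0.0]
ft_force: [-0.0, -0.4, -2.4]
gripper_width: 0.055
```

arm_command(
  motion=[
    {"translation": [0, 0, 0.001], "roll": 0},
    {"translation": [0, 0, 0], "roll": 0},
    {"translation": [0, 0, 0], "roll": 0},
  ],
)

```text
clock: 29.7
eef_pos: [0.5201, 0.3224, 0.2105]
eef_rot: [0.0, -0.707, 0.707, -0.0]
ft_force: [-2.4, -0.6, 4.4]
gripper_width: 0.0551
```

Yellow is on the tray floor. I'll release it, rise, and back off to the right so the cameras have a clear view.

arm_command(
  motion=[
    {"translation": [0, 0, 0], "roll": 0},
    {"translation": [0, 0, 0], "roll": 0},
    {"translation": [0, 0, 0], "roll": 0},
    {"translation": [0, 0, 0], "roll": 0},
    {"translation": [0, 0, 0], "roll": 0},
    {"translation": [0, 0, -0.01], "roll": 0},
    {"translation": [0, 0, -0.03], "roll": 0},
    {"translation": [0, 0, -0.04], "roll": 0},
    {"translation": [0, 0, -0.04], "roll": 0},
    {"translation": [0.03, 0, -0.02], "roll": 0},
    {"translation": [0.045, 0, 0], "roll": 0},
    {"translation": [0.045, 0, 0], "roll": 0},
    {"translation": [0.045, 0, 0], "roll": 0},
    {"translation": [0.045, 0, 0], "roll": 0},
    {"translation": [0.045, 0, 0], "roll": 0},
    {"translation": [0.045, 0, 0], "roll": 0},
    {"translation": [0.045, 0, 0], "roll": 0},
    {"translation": [0.045, 0, 0], "roll": 0},
    {"translation": [0.045, 0, 0], "roll": 0},
    {"translation": [0.045, 0, 0], "roll": 0},
  ],
  grip=0.085,
)

```text
clock: 31.7
eef_pos: [0.5195, -0.1594, 0.3508]
eef_rot: [0.001, -0.707, 0.707, -0.001]
ft_force: [1.5, 0.5, 0.1]
gripper_width: 0.085
```

Run:
```python
from h import *
p,d=grab_frame("top"); s,_=grab_frame("side")
cv2.imwrite("pics/f.png",np.vstack([cv2.resize(p[150:250,60:260],None,fx=3,fy=3)[:, :600],cv2.resize(s[185:345,140:320],(600,300))[:300]]))
X=cloud("top",d);v,u=np.mgrid[:384,:512]
t=-.128;R=np.array([[np.cos(t),-np.sin(t)],[np.sin(t),np.cos(t)]])
for k,mm in hsvmasks(p).items():
    m=mm&(u>75)&(u<232)&(v>150)&(v<240)&(X[...,2]>.062)&(X[...,2]<.09)
    c=max(cv2.findContours(m.astype(np.uint8),0,2)[0],key=cv2.contourArea);cc,r=cv2.minEnclosingCircle(c)
    w=ray("top",cc,.076)[0]; print(k,np.round(w[:2],4),"in tray mm",np.round(R.T@(w[:2]-[.506,.208])*1e3,1),"top z",np.round(np.percentile(X[m][:,2],[5,50,95]),4))
print(observe()["eef_pos"])
```

```text
red [0.49   0.1052] in tray mm [  -2.7 -104. ] top z [0.0678 0.0744 0.0775]
yellow [0.5161 0.3159] in tray mm [ -3.7 108.3] top z [0.0663 0.0743 0.0777]
blue [0.5081 0.2405] in tray mm [-2.1 32.4] top z [0.0669 0.0741 0.0778]
green [0.4976 0.1658] in tray mm [ -3.  -42.9] top z [0.0686 0.0744 0.078 ]
[ 0.51930281 -0.16180182  0.35040534]
```

View pics/f.png

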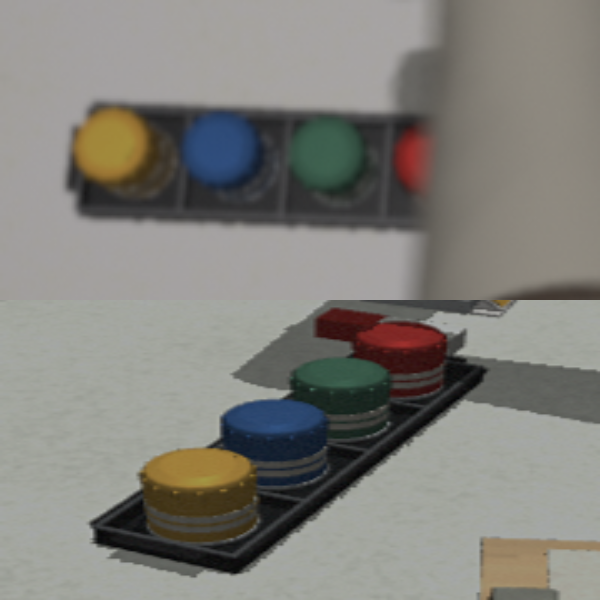

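The close-up shows yellow, blue, green and red left to right, each upright and flat in its own bay. In the top crop, red is partly hidden by the arm at (410, 158), but the side crop shows it standing in its bay. All four tops are at the same height and the arm is clear.

```bash
python3 -c "
from cell import *
print(job_done())"
```

```text
the job is handed in; nothing more can be done
None
```

All four filters are in the carry tray, one to a bay, in the shelf tray's left-to-right order: yellow, blue, green, red. I handed the job in at about 32 s of robot time. Each was gripped at 40 N, lowered in 1 mm steps until the wrist felt the floor (under 6 N), then released.

**Last checks:**
- **Bays and height:** the side view showed all four upright in their bays. In the depth image all four tops had the same median height, within 0.3 mm.
- **Position:** yellow, blue and green measured 2–4 mm off their bay centres in x and 5–6 mm in y, where the bays leave about ±9 mm. Some of that is probably my colour mask catching the sides of the cans, because it was larger than the arm's own readings suggest.
- **Red:** the arm partly hid red in the final top view, so its 10 mm y offset there is not reliable. The clear view just after placing it put it 3–4 mm from its target in each axis.
- **Disagreement:** an early side-view outline of the carry tray gave a centre about 16 mm off and a length of 367 mm, too long for the tray even with its end lugs. I set it aside and used the top view, where the tray outline, dividers and rear rim agreed to 2–3 mm.

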